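# Vent the degassing pot and crack its stuck lid

## Task

The syringes in the vacuum pot have finished degassing: first turn the lever of the vent valve (the one ending in the round domed silencer, not the ribbed hose nozzle, whose lever stays shut) fully open to let the air in. Then pull the clear lid straight up by its handle until it breaks away from its clinging gasket, without letting it fly up, and crack it open by about 25 mm so that the vapour can clear. Finish while still holding the lid there, level and right over the pot and clear of it all round, and leave the jars, glassware and tools around it undisturbed.

Things in the scene. Friction and masses are not known exactly. Their poses are not given: they have to be found in the camera images.
- chamber: Bench-top vacuum degassing pot, fixed: round stainless pot, 200 mm diameter, origin on the bench under its centre. Its -x side is the front (round gauge on that wall); its +y side carries two ball valves on parallel pipes that run out along +y, one in front of the other. A clear round lid lies on the pot's rim.
- lid: Loose clear acrylic disc, 192 mm diameter, 12 mm thick, about 0.5 kg with its handle; origin at the centre of its underside, which lies 133 mm above the bench when seated. A grey gasket lip stands round its edge, 6 mm high, and clings to it: a straight upward pull of about 12 to 25 N in all (weight about 5 N included) breaks it free, and the grip of the seal is gone once the lid has risen 6 mm; from then on only its weight hangs on the hand.
- lid_grip (a point): Middle of the bar of the lid's handle, 42 mm above the lid's top face (187 mm above the bench when seated). Upright bow handle across the middle of the lid: flat steel bar along this point's y, 10 mm wide, 8 mm high, 94 mm clear between its two legs; nothing below it but the lid's face.
- vent_lever (a joint): Angle of the vent valve's lever, rad: 0 shut (lever along the pot's +x, across the pipe), 1.571 fully open (lever along the pot's +y, in line with the pipe, outward); opens counter-clockwise seen from above; stops at both ends, stays where it is left (about 3 N at the lever end to turn).
- vent_grip (a point): Point on the vent lever to take it by: mid height of its grey plastic sleeve, 46 mm from the stem, 126 mm above the bench; this point's x points along the lever away from the stem. Sleeve 44 mm long (20 to 64 mm from the stem), 13 mm wide, 11 mm high; the valve under it is 25 mm wide, its top edge 98 mm above the bench.
- vent_axis (a point): Stem axis (vertical) of the vent valve at the height of the lever's sleeve, 60 mm outside the pot's wall. The vent and pump valves sit 100 mm apart; either may be the front one.
- vent_outlet (a point): Middle of the vent valve's outlet piece: a plain domed sintered-bronze silencer, 19 mm diameter, 34 mm long, pipe height 85 mm above the bench.
- pump_lever (a joint): Angle of the pump valve's lever, rad: 0 shut, same lever and directions as the vent's; to be left shut.
- pump_grip (a point): The same point on the pump valve's lever.
- pump_outlet (a point): Middle of the pump valve's outlet piece: a thinner ribbed brass hose nozzle, 12 mm diameter, tapering, 34 mm long; its hose has been taken off.
- jar_large: Bystander: round jar with white screw cap, 68 mm diameter, 95 mm high; origin at the centre of its underside.
- jar_medium: Bystander: round jar with white screw cap, 56 mm diameter, 72 mm high; origin at the centre of its underside.
- jar_small: Bystander: round jar with white screw cap, 46 mm diameter, 60 mm high; origin at the centre of its underside.
- beaker: Bystander: open glass beaker, 72 mm diameter, 90 mm high; origin at the centre of its underside.
- syringe: Bystander: filled clear syringe lying on the bench, about 145 mm long, 25 mm high; origin at the centre of its underside.
- wash_bottle: Bystander: white wash bottle, 62 mm diameter, 176 mm high with its spout; origin at the centre of its underside.
- spatula: Bystander: flat steel spatula lying on the bench, 180 mm long, 5 mm thick; origin at the centre of its underside.
- tube_rack: Bystander: white test-tube rack, 55 by 200 mm, 114 mm high with its tubes; origin at the centre of its underside.
Things that resemble listed ones, but are neither listed nor needed, are in the scene too. Of the things shaped like the lid, the clear one is meant.

How it is judged (in metres and radians):
On the way, in this order (a step that is already met when the one before it is completed fails the run):
1. the vent valve is turned fully open while the lid is still seated (value of joint vent_lever above 1.4 rad and z of lid in the frame of chamber below 0.137 m), for 0.2 s.
2. the lid has broken free of the gasket and is held slightly open over the pot (z of lid in the frame of chamber between 0.143 and 0.173 m and angle between lid's own z axis and vertical below 0.2 rad and horizontal distance between lid and chamber below 0.03 m and contact force between the fingers and lid above 1 N and contact force between lid and chamber below 0.1 N), for 0.5 s.
At the end, for the whole second after the job is handed in: the lid hangs from the gripper's fingers alone, not touching the pot or its gasket, its underside 10 to 40 mm above its seat, tilted less than 0.2 rad and within 30 mm of the pot's axis; the vent lever is within 0.17 rad of its open stop; the pump lever is within 0.15 rad of shut (all of step 2 and value of joint vent_lever above 1.4 rad and value of joint pump_lever below 0.15 rad); the arm keeps its last pose, push and grip.
It fails at once if the lid is lifted before the vent valve is open (z of lid in the frame of chamber above 0.139 m and value of joint vent_lever below 1.3 rad).
It fails at once if the lid flies up (more than 75 mm above its seat) (z of lid in the frame of chamber above 0.208 m).
It fails at once if the pump valve's lever is turned (value of joint pump_lever above 0.25 rad).
It fails at once if a bystander is disturbed (moved more than 25 mm, or knocked over) (distance of any of jar_large, jar_medium, jar_small, beaker, syringe, wash_bottle, spatula, tube_rack from where it was at the start of the episode above 0.025 m or angle between any of jar_large, jar_medium, jar_small, beaker, syringe, wash_bottle, spatula, tube_rack's own z axis and vertical above 0.5 rad).
It also fails if it takes over 51 s, if anything falls off the work surface, if the arm or the gripper's body presses on something with over 40 N, if the wrist force passes 120 N, or if a joint passes its speed limit or range.

## Robot

A 7-joint arm with a two-finger parallel gripper is mounted at the origin on the work surface. World frame = base frame: x ahead of the robot, y to its left, z up, the work surface at z = 0. Lengths are in mm, angles in rad, forces in N, time in s.
With the tool pointing down it reaches from about 400 to 875 mm from the base axis. Payload 4.4 kg.
Tool frame: the origin (TCP) lies at the very end of the fingers, on their centre line; the grasp point (between the pads) lies 19 mm behind it; z points along the fingers, y is the line along which they close (so a half turn about z gives the same grasp; the last joint's range is limited). The gripper opens to 85 mm and grips with 20 to 120 N. Pads are 22 mm wide; open, the fingers measure 114 mm over their backs; the gripper's body (76 mm by 85 mm) begins 54 mm behind the grasp point. The pads swing forward as they close: fully open they stand 13 mm farther back than shut.
Start: joints at [1.058, 0.628, 0.038, 1.517, -0.027, 0.996, -0.02], TCP at [280.881, -586.194, 231.313] pointing down, gripper open.
Joint ranges: [-3.06, 3.06], [-0.37, 2.12], [-1.25, 1.32], [0.18, 2.47], [-1.1, 4.24], [0.23, 1.98], [-2.94, 2.94]. Speed limits (rad/s): [2.57, 2.57, 3.14, 3.14, 3.14, 3.14, 3.14].

## Interface

Orientations are given as [roll, pitch, yaw] about the fixed x, y, z axes, in that order (R = Rz(yaw) Ry(pitch) Rx(roll)).
In Python, from cell import read_state, get_image, camera_info, finish_job gives the robot as it stands.
- The arm moves only by the tool play_rows, never from a script. Its argument "deltas" is one flat list of numbers, 7 for each row, row after row: the shift along the tool's x, y, z in mm, then the turn, a rotation vector about the tool's x, y, z in rad, then the opening, from 0 (shut) to 1 (fully open). In form: [dx, dy, dz, ax, ay, az, grip, dx, dy, dz, ax, ay, az, grip, ...]. A call has 1 to 10 rows; each row is the pose to reach, as a shift and turn from the pose commanded when the call began, along the tool's axes at that moment; what a row does not reach only later rows make up. A row lasts 1/8 s, in which the tool goes at most 62.5 mm and 10.7 degrees, less where a joint would pass 70% of its speed; a pose out of reach is approached as far as the arm can. A call with a gripper value outside its range is refused whole. The fingers move at their own pace and stop on an object; the grip force is fixed at half the most. Time passes only in rows, so rows that repeat a pose let the fingers close. It gives the time, the measured TCP pose, the force, the opening and the grip force at its end, in the units of the state.
- read_state(): the state, without advancing time (a new reading comes with each control period).
- get_image(name): name is "side" or "top" or "wrist"; returns the picture (384x512x3 uint8, red, green, blue); there is no depth.
- camera_info(name): a dict with "fx", "fy", "cx", "cy" (pixels), "distortion" ([k1, k2, p1, p2, k3] as OpenCV has them; the pictures are not rectified), "T" (4x4, takes a point from camera to world coordinates). Camera axes: x right, y down, z forward; pixel columns grow to the right and rows downward; lengths in mm; the calibration is good to about 2 mm. A picture is of the moment at which its call begins: read the wrist's pose just before it. camera_info takes no time and is no camera call; for the wrist camera it gives the pose at the moment of the call.
- finish_job(): hands the job in; it is judged then, once.
The state is a dict: "clock": time; "qpos": joint angles; "qd": joint speeds; "tau": joint torques, N m; "eef_pos": TCP position; "tool_rot": TCP orientation; "force": force on the tool from outside, world axes, zero at the start; "torque": the same for the moment, N m; "width": finger opening in mm; "gripper_force": force on a finger pad.
Only numpy, scipy, OpenCV 4.12 (cv2) and the standard library are available. Lean on these libraries where they do the work, as an engineer would, in place of code of your own. Each camera call takes 0.05 s, during which the arm holds its last target. There are 200 camera calls.

## Working session

There is one attempt and no reset: what is moved stays moved. The work goes in short steps, Python scripts to look and compute and a tool call to move; the robot and the scene stay as the last step left them, time stands still between calls to the robot, and variables do not carry over. Pictures are saved under pics/ and viewed, at most 11 in all, crops included, and the job is handed in when it is done.

Besides the shell and the picture viewer there is one more tool, called after "Call:" by a JSON object that holds its "api" and its "payload". play_rows: Moves the arm, as the interface text tells. Its arguments: {"type":"object","properties":{"deltas":{"type":"array"}},"required":["deltas"]}

```bash
mkdir -p pics; cat > h.py <<'E'
import numpy as np, cv2
from cell import *
def ray(name,uv,ci=None):
    c=ci or camera_info(name);K=np.array([[c['fx'],0,c['cx']],[0,c['fy'],c['cy']],[0,0,1]])
    p=cv2.undistortPoints(np.array([[uv]],float),K,np.array(c['distortion']))[0,0]
    T=np.array(c['T']);return T[:3,3],T[:3,:3]@np.array([p[0],p[1],1])
def plane(name,uv,z,ci=None):
    o,d=ray(name,uv,ci);return o+d*(z-o[2])/d[2]
def proj(name,P,ci=None):
    c=ci or camera_info(name);K=np.array([[c['fx'],0,c['cx']],[0,c['fy'],c['cy']],[0,0,1]])
    T=np.linalg.inv(np.array(c['T']));P=np.atleast_2d(np.array(P,float))
    return cv2.projectPoints(P,cv2.Rodrigues(T[:3,:3])[0],T[:3,3],K,np.array(c['distortion']))[0][:,0]
E
python3 - <<'E'
from h import *
a=[]
for n in("top","side"):
    i=get_image(n);cv2.imwrite(f"pics/{n}0.png",i[:,:,::-1]);a.append(i)
    print(n,np.round(camera_info(n)['T'],2).tolist())
for n,i in zip("ts",a): cv2.imwrite(f"pics/{n}0b.png",cv2.resize(i,(800,600),interpolation=cv2.INTER_CUBIC)[:,:,::-1])
print(read_state())
E
```

```text
top [[0.02, -0.99, 0.12, 322.11], [-1.0, -0.02, 0.01, -60.29], [-0.0, -0.12, -0.99, 1280.63], [0.0, 0.0, 0.0, 1.0]]
side [[-0.69, -0.56, 0.46, -23.51], [-0.73, 0.53, -0.44, 448.06], [0.01, -0.64, -0.77, 987.16], [0.0, 0.0, 0.0, 1.0]]
{'clock': 0.1, 'qpos': array([ 1.05821927,  0.62922223,  0.03843384,  1.5182712 , -0.02701089,
        0.99631322, -0.01997792]), 'qd': array([-0.00210532, -0.00126356, -0.00135354, -0.00247002,  0.00027434,
        0.00012176, -0.00081645]), 'tau': array([ 3.65758511e-03, -5.64545059e+01,  1.23104498e+00, -1.93974763e+01,
        1.14526440e-02,  5.34042440e-03,  2.52865982e-05]), 'eef_pos': array([ 280.63247211, -585.67302977,  230.50017888]), 'tool_rot': array([-3.13989598e+00,  1.21471848e-08,  4.46801977e-01]), 'force': array([0.33786795, 0.03623526, 0.0975186 ]), 'torque': array([-0.0164273 , -0.02650675, -0.0135271 ]), 'gripper_force': 0.0, 'width': 85.21976984677342}
```

View pics/t0b.png

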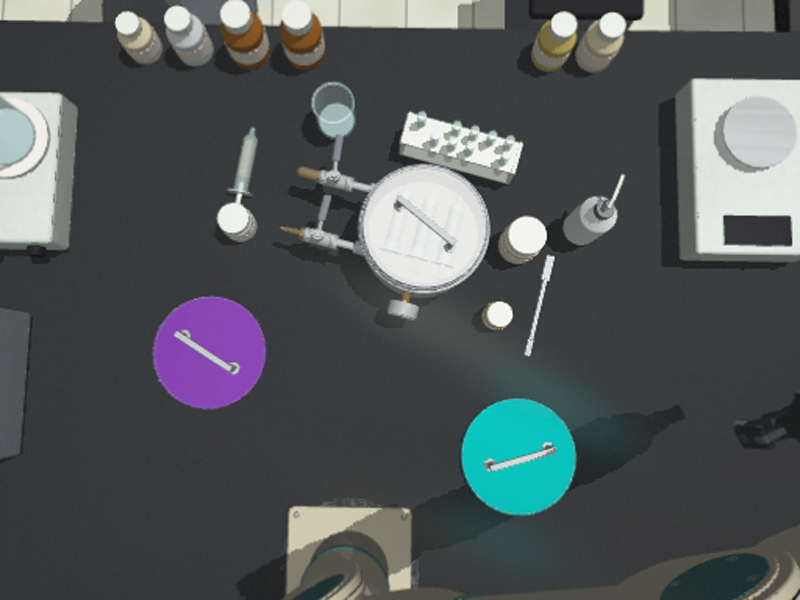

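View pics/s0b.png

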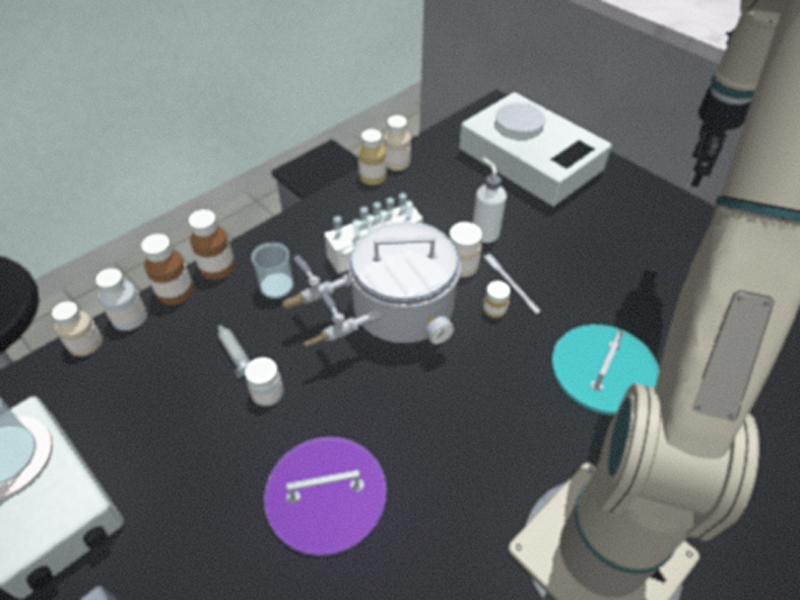

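Top view: pot at (425,228). Its two valves are the rear one at (335,180) with outlet (310,173), which looks thicker, and the front one at (318,237) with outlet (290,231), which looks thinner. I'll confirm which is which in a crop and measure.

```bash
python3 - <<'E'
from h import *
t=cv2.imread("pics/top0.png");s=cv2.imread("pics/side0.png")
a=cv2.resize(t[75:200,170:325],(800,600*800//775//1+25)[:2] if 0 else (775,625),interpolation=cv2.INTER_CUBIC)
a=cv2.resize(t[80:175,170:265],(400,400),interpolation=cv2.INTER_CUBIC)
b=cv2.resize(s[150:230,175:255],(400,400),interpolation=cv2.INTER_CUBIC)
cv2.imwrite("pics/crop1.png",np.hstack([a,b]))
f=512/800
for n,uv,z in [("rear stem",(335,180),126),("front stem",(318,237),126),("rear lever end",(339,138),126),("front lever end",(324,197),126),("rear out",(310,173),85),("front out",(290,231),85),("h1",(398,203),187),("h2",(450,247),187),("lidc",(425,228),145),("gauge",(404,305),85),("jarL",(525,235),95),("beaker",(333,100),90),("rackNW",(405,115),80),("rackSE",(518,180),80)]:
    print(n,np.round(plane("top",(uv[0]*f,uv[1]*f),z)[:2]))
E
```

```text
rear stem [632.  29.]
front stem [539.  54.]
rear lever end [701.  25.]
front lever end [604.  46.]
rear out [654.  74.]
front out [556. 104.]
h1 [581. -72.]
h2 [ 515. -151.]
lidc [ 552. -115.]
gauge [436. -85.]
jarL [ 553. -280.]
beaker [779.  39.]
rackNW [758. -82.]
rackSE [ 649. -272.]
```

View pics/crop1.png

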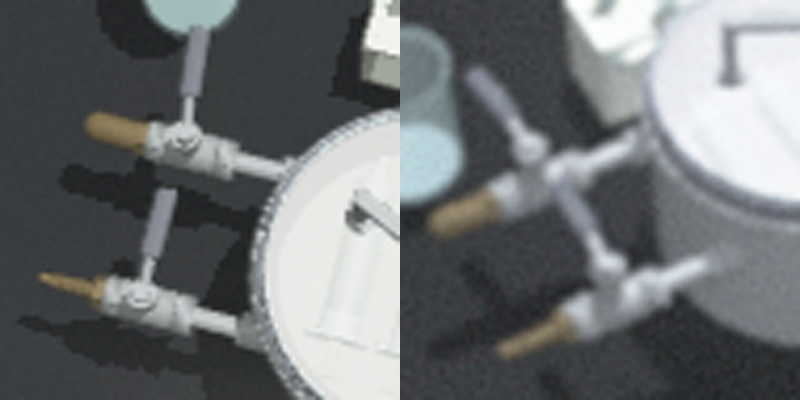

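The crop shows the rear valve (top crop outlet at (120,128)) with the thick, round-domed silencer. The front valve (outlet at (70,288)) has a thin tapering nozzle. So the rear valve is the vent. Next I'll refine the numbers.

```bash
python3 - <<'E'
from h import *
k=95/400
def T(u,v): return (170+u*k,80+v*k)
def S(u,v): return (175+u*.2,150+v*.2)
for n,a,z in [("vstem",(184,141),132),("vsleeve",(195,62),131),("vend",(198,28),131),("pstem",(141,298),132),("psleeve",(158,224),131),("vpipe",(285,165),97),("vout",(118,128),94)]:
    print(n,np.round(plane("top",T(*a),z)[:2],1))
def tri(p,q):
    o1,d1=ray("top",p);o2,d2=ray("side",q)
    st=np.linalg.lstsq(np.c_[d1,-d2],o2-o1,rcond=None)[0]
    a,b=o1+d1*st[0],o2+d2*st[1];return np.round((a+b)/2,1),round(np.linalg.norm(a-b),1)
print("vsleeve tri",tri(T(195,62),S(93,95)))  
f=.64
print("h1",tri((398*f,203*f),(376*f,241*f)),"h2",tri((450*f,247*f),(433*f,241*f)))
# lid dark rim via teal/purple check not needed; pot outer circle fit from top by hand points
pts=np.array([[425,165],[360,228],[490,230],[378,275],[470,275]])*f
P=np.array([plane("top",p,133)[:2] for p in pts])
A=np.c_[2*P,np.ones(len(P))];x=np.linalg.lstsq(A,(P**2).sum(1),rcond=None)[0];print("pot c",x[:2],"r",np.sqrt(x[2]+x[:2]@x[:2]))
E
```

```text
vstem [634.6  30.7]
vsleeve [683.1  25.5]
vend [704.   24.2]
pstem [539.8  53.6]
psleeve [584.4  44.9]
vpipe [630.1 -28.4]
vout [652.4  74.4]
vsleeve tri (array([685.8,  25.6, 119.6]), np.float64(2.3))
h1 (array([581.8, -70.8, 190. ]), np.float64(2.6)) h2 (array([ 517.2, -150.1,  183.1]), np.float64(3.2))
pot c [ 553.46961282 -114.77777114] r 103.08033964904064
```

Call:
{"api": "play_rows", "payload": {"deltas": [60,-35,0,0,0,-0.05,0.5,121,-70,0,0,0,-0.1,0.3,181,-105,0,0,0,-0.15,0,242,-140,0,0,0,-0.2,0,302,-175,0,0,0,-0.25,0,362,-209,0,0,0,-0.3,0,423,-244,0,0,0,-0.35,0,483,-279,0,0,0,-0.4,0,544,-314,0,0,0,-0.42,0,604,-349,0,0,0,-0.42,0]}}

```text
clock: 1.35
eef_pos: [634.6, -68.9, 231.0]
tool_rot: [-3.141, 0.001, 0.867]
force: [0.7, -1.2, 0.6]
width: -0.1
gripper_force: 0.0
```

Call:
{"api": "play_rows", "payload": {"deltas": [0,0,0,0,0,0,0,0,0,0,0,0,0,0]}}

```text
clock: 1.6
eef_pos: [633.3, -70.9, 230.6]
tool_rot: [-3.141, 0.002, 0.867]
force: [-0.5, -0.4, 0.2]
width: -0.2
gripper_force: 0.0
```

```bash
python3 - <<'E'
from h import *
s=read_state();print(s['clock'],s['eef_pos'],s['tool_rot'],s['qpos'].round(2),s['force'],s['width'])
c=camera_info("wrist");i=get_image("wrist");t=get_image("top")
for p in[(634.6,29,131),(680,24,131),(645,75,131),(549,-111,187)]:print(proj("wrist",[p],c).round(),proj("top",[p]).round())
t=cv2.resize(t[60:180,160:320],(512,384),interpolation=cv2.INTER_CUBIC)
cv2.imwrite("pics/w1.png",cv2.resize(np.hstack([i,t]),(800,300))[:,:,::-1])
E
```

```text
1.6 [633.28968416 -70.89163024 230.63201738] [-3.14090716e+00  1.76709354e-03  8.67142180e-01] [ 0.12  0.61 -0.09  1.55  0.06  0.98 -0.69] [-0.49031632 -0.41101398  0.17547647] -0.24268903178552004
[[176.  99.]] [[214. 114.]]
[[223.  63.]] [[217.  96.]]
[[141.  39.]] [[196. 109.]]
[[208. 320.]] [[271. 144.]]
```

View pics/w1.png

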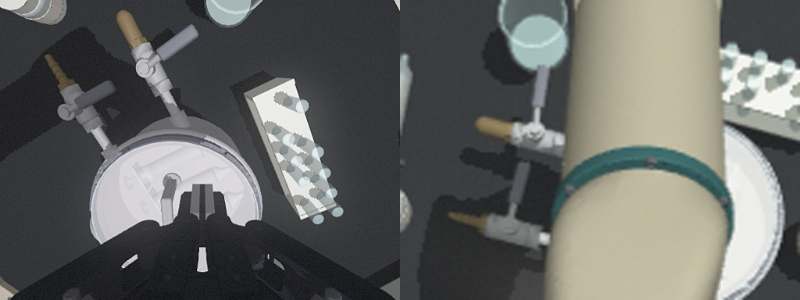

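Wrist view: vent stem at (147,68), sleeve centre at (178,42) and tip near (196,28) in the 0.78-scaled picture. The pump valve is to the left at (70,108), and the silencer at (130,30) is clearly the domed one.

```bash
python3 - <<'E'
from h import *
f=512/400
for n,a,z in [("stem",(147,68),132),("sleeve",(178,42),131),("tip",(197,30),131),("pstem",(68,109),132),("psl",(98,94),131),("potL",(90,205),139),("potR",(262,200),139)]:
    print(n,plane("wrist",(a[0]*f,a[1]*f),z).round(1))
E
```

```text
stem [648.2  27.  132. ]
sleeve [687.2  24.6 131. ]
tip [707.8  20.6 131. ]
pstem [557.4  51.7 132. ]
psl [592.2  41.8 131. ]
potL [493.4 -37.9 139. ]
potR [ 648.9 -161.8  139. ]
```

Call:
{"api": "play_rows", "payload": {"deltas": [33,4,0,0,0,0,0,66,7,0,0,0,0,0,66,7,0,0,0,0,0,66,7,40,0,0,0,0,66,7,80,0,0,0,0,66,7,118,0,0,0,0,66,7,118,0,0,0,0,66,7,118,0,0,0,0]}}

```text
clock: 2.7
eef_pos: [682.6, -26.1, 114.9]
tool_rot: [3.14, -0.001, 0.865]
force: [0.1, 0.1, 0.7]
width: -0.2
gripper_force: 0.0
```

```bash
python3 - <<'E'
from h import *
s=read_state();print(s['clock'],s['eef_pos'],s['tool_rot'],s['force'])
i=get_image("wrist");t=get_image("side")
t=cv2.resize(t[110:240,130:303],(512,384),interpolation=cv2.INTER_CUBIC)
cv2.imwrite("pics/w2.png",cv2.resize(np.hstack([i,t]),(800,300))[:,:,::-1])
E
```

```text
2.7 [682.63879595 -26.0960627  114.93170485] [ 3.13970651e+00 -8.36861019e-04  8.65078614e-01] [0.07921693 0.12324996 0.74061699]
```

View pics/w2.png

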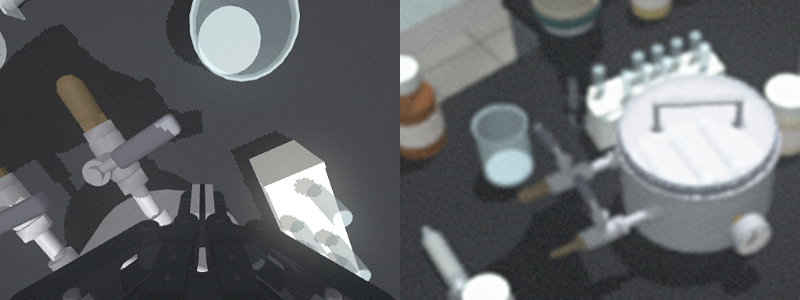

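Wrist view: fingertips at (200,190), lever sleeve from (120,155) to (178,124), ahead and to the left as expected. No arm shows in the side crop, so I'll check that numerically.

```bash
python3 - <<'E'
from h import *
s0=cv2.imread("pics/side0.png")[:,:,::-1]
s=get_image("side");d=np.abs(s.astype(int)-s0).sum(2)>60
print(d.sum(), proj("side",[(682,-26,115)]), proj("side",[(640,28,131)]))
for r in range(0,384,16): print(''.join('#' if d[r:r+16,c:c+16].mean()>.3 else '.' for c in range(0,512,16)))
f=512/400
for n,a,z in [("stem",(97,172),132),("sleeve",(148,140),131),("tip",(176,125),131),("fingertip",(200,186),115)]:
    print(n,plane("wrist",(a[0]*f,a[1]*f),z).round(1))
E
```

```text
44070 [[207.98084811 161.97530596]] [[201.98821575 175.23743395]]
..............####.###.......##.
.............####..###.......##.
...........#####...####......###
..........#####....####.....##.#
...........###.....####.....####
...........###.....#####....#.##
...........###......####....#.##
............#.......#.###....###
.....................####...####
.....................#####..####
......................#####.####
............#.........##########
......................##########
......................##########
.......................########.
.......................####.###.
.............#..........######..
........................#######.
.......................########.
................#.....########..
................##....#..#####..
................#####.......#...
.................#####..........
...................###..........
stem [652.9  33.6 132. ]
sleeve [689.4  28.  131. ]
tip [707.4  24.1 131. ]
fingertip [687.7 -19.5 115. ]
```

Call:
{"api": "play_rows", "payload": {"deltas": [10,-10,3,0,0,0,0,20,-21,3,0,0,0,0,32,-26,3,0,0,0,0,44,-32,3,0,0,0,0,49,-36,3,0,0,0,0,53,-41,3,0,0,0,0,56,-47,3,0,0,0,0,59,-52,3,0,0,0,0,62,-63,3,0,0,0,0,62,-73,3,0,0,0,0]}}

```text
clock: 4.1
eef_pos: [672.1, 66.3, 111.3]
tool_rot: [3.129, -0.005, 0.866]
force: [20.9, -14.6, -11.9]
width: -0.0
gripper_force: 11.3
```

```bash
python3 - <<'E'
from h import *
s=read_state();print(s['clock'],s['eef_pos'],s['tool_rot'],s['force'])
i=get_image("wrist");t=get_image("side")
t=cv2.resize(t[110:240,130:303],(512,384),interpolation=cv2.INTER_CUBIC)
cv2.imwrite("pics/w3.png",cv2.resize(np.hstack([i,t]),(800,300))[:,:,::-1])
E
```

```text
4.1 [672.06178618  66.2583817  111.29054127] [ 3.12891936 -0.00477985  0.86630123] [ 20.88386673 -14.64515475 -11.89266128]
```

View pics/w3.png

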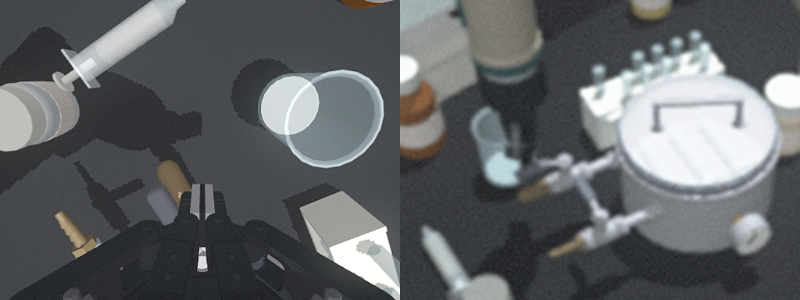

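The wrist view shows the sleeve tip at (158,193) alongside the silencer at (172,180), with the beaker still standing. The force is 25 N, so the lever looks to be near its stop. I'll check the angle and the beaker.

```bash
python3 - <<'E'
from h import *
f=512/400
for n,a,z in [("tip",(158,190),131),("silencer end",(166,160),85),("beaker rim",(335,118),90),("beaker base",(290,105),2),("fingertip",(202,186),111)]:
    print(n,plane("wrist",(a[0]*f,a[1]*f),z).round(1))
print(read_state()['force'])
s0=cv2.imread("pics/side0.png")[:,:,::-1];t0=cv2.imread("pics/top0.png")[:,:,::-1]
s=get_image("side");t=get_image("top")
a=np.hstack([cv2.resize(x[130:220,150:240],(400,400),interpolation=cv2.INTER_CUBIC) for x in(s0,s)])
cv2.imwrite("pics/w4.png",a[:,:,::-1])
E
```

```text
tip [662.9  93.9 131. ]
silencer end [663.1  96.3  85. ]
beaker rim [779.2  41.5  90. ]
beaker base [778.6  40.1   2. ]
fingertip [678.   71.1 111. ]
[13.04920083 -9.16281658 -6.61755656]
```

View pics/w4.png

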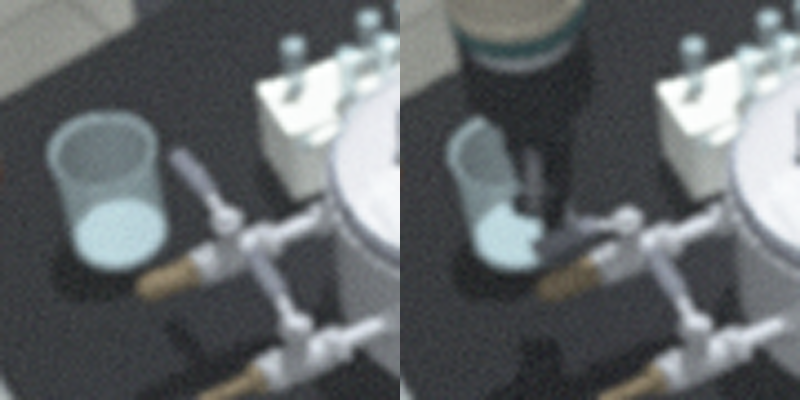

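Call:
{"api": "play_rows", "payload": {"deltas": [-1,-2,0,0,0,0,0,-2,-4,0,0,0,0,0,-2,-4,0,0,0,0,0]}}

```text
clock: 4.68
eef_pos: [672.1, 66.4, 111.8]
tool_rot: [3.123, -0.011, 0.864]
force: [21.6, -11.1, -12.4]
width: -0.1
gripper_force: 11.2
```

Call:
{"api": "play_rows", "payload": {"deltas": [-1,-2,0,0,0,0,0,-2,-4,0,0,0,0,0,-2,-4,0,0,0,0,0]}}

```text
clock: 5.05
eef_pos: [671.8, 66.4, 112.1]
tool_rot: [3.117, -0.016, 0.863]
force: [29.9, -11.9, -18.6]
width: -0.1
gripper_force: 15.2
```

Call:
{"api": "play_rows", "payload": {"deltas": [10,24,0,0,0,0,0,10,24,-30,0,0,0,0,10,24,-80,0,0,0,0,10,24,-130,0,0,0,0,-48,25,-150,0,0,0,0.2,-106,26,-150,0,0,0,0.5,-164,28,-150,0,0,0,0.8,-222,30,-150,0,0,0,1,-280,31,-150,0,0,0,1,-320,31,-150,0,0,0,1]}}

```text
clock: 6.3
eef_pos: [472.6, -192.0, 260.5]
tool_rot: [-3.141, -0.001, 0.866]
force: [-0.0, 0.2, -0.4]
width: 85.4
gripper_force: 0.0
```

Call:
{"api": "play_rows", "payload": {"deltas": [0,0,0,0,0,0,1,0,0,0,0,0,0,1,0,0,0,0,0,0,1]}}

```text
clock: 6.68
eef_pos: [475.4, -190.0, 260.3]
tool_rot: [-3.141, -0.001, 0.87]
force: [0.2, 1.3, 0.5]
width: 85.2
gripper_force: 0.0
```

```bash
python3 - <<'E'
from h import *
s=read_state();print(s['clock'],s['eef_pos'],s['tool_rot'],s['force'])
c=camera_info("wrist");i=get_image("wrist");t=get_image("side")
print(proj("wrist",[(549,-111,187),(581,-72,187),(516,-151,187)],c).round())
cv2.imwrite("pics/wfull.png",i[:,:,::-1]);np.save("wT.npy",c['T'])
t=cv2.resize(t[110:240,130:303],(512,384),interpolation=cv2.INTER_CUBIC)
cv2.imwrite("pics/w5.png",cv2.resize(np.hstack([i,t]),(800,300),interpolation=cv2.INTER_AREA)[:,:,::-1])
E
```

```text
6.675 [ 475.3590299  -190.00042107  260.31447713] [-3.14135776e+00 -1.40786572e-03  8.69857932e-01] [0.23765271 1.27051773 0.49390838]
[[265.  51.]
 [264. -39.]
 [265. 130.]]
```

View pics/w5.png

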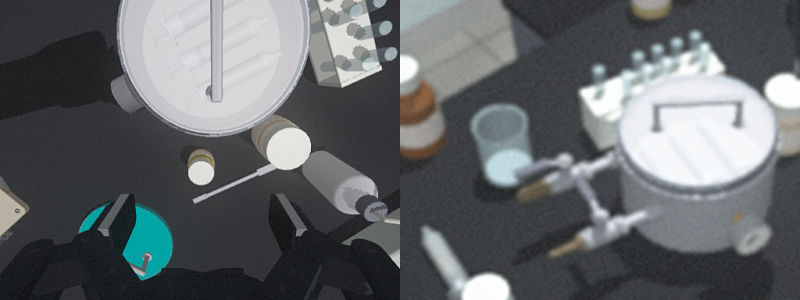

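The lever now lies along the vent pipe in the side view (stem (563,160), tip (517,172), pipe end (520,195)). The pump lever is still across its pipe. In the wrist view the handle bar is vertical at column ~216 (0.78 scale), with its near end at row ~100. Next I'll measure the bar and the vent lever precisely.

```bash
python3 - <<'E'
from h import *
i=cv2.imread("pics/wfull.png");g=cv2.GaussianBlur(cv2.cvtColor(i,6),(3,3),0).astype(int)
for r in (20,50,80,110): print(r,g[r,262:296])
c=camera_info("wrist");s=read_state();p=s['eef_pos'];x=np.array([np.cos(s['tool_rot'][2]),np.sin(s['tool_rot'][2]),0])
q=p.copy();print("tcp",proj("wrist",[p],c));q[2]=191;print([proj("wrist",[q+x*d],c).round(1)[0].tolist() for d in(80,110,140)])
t=get_image("top");w=get_image("wrist")
a=cv2.resize(t[80:175,170:265],(400,400),interpolation=cv2.INTER_CUBIC)
b=cv2.resize(w[0:150,200:350],(400,400),interpolation=cv2.INTER_CUBIC)
cv2.imwrite("pics/w6.png",np.hstack([a,b])[:,:,::-1])
E
```

```text
20 [207 206 205 204 203 204 193 158 137 153 177 188 189 186 184 181 182 186
 189 192 189 179 175 190 209 215 213 214 214 213 214 214 214 214]
50 [215 214 213 211 209 208 203 179 150 154 175 188 190 188 186 185 186 190
 194 196 191 177 172 190 212 218 217 217 218 218 218 219 218 218]
80 [205 207 208 212 214 216 220 199 157 151 174 188 190 188 187 187 190 194
 198 199 194 175 172 201 218 216 216 216 216 216 216 215 215 216]
110 [217 219 217 202 174 148 136 126 123 146 174 187 190 190 191 191 193 196
 200 201 194 176 175 203 218 215 214 214 213 213 211 210 210 210]
tcp [[256.41258247 250.4955429 ]]
[[257.0, 95.1], [256.9, 46.5], [256.9, -6.9]]
```

View pics/w6.png

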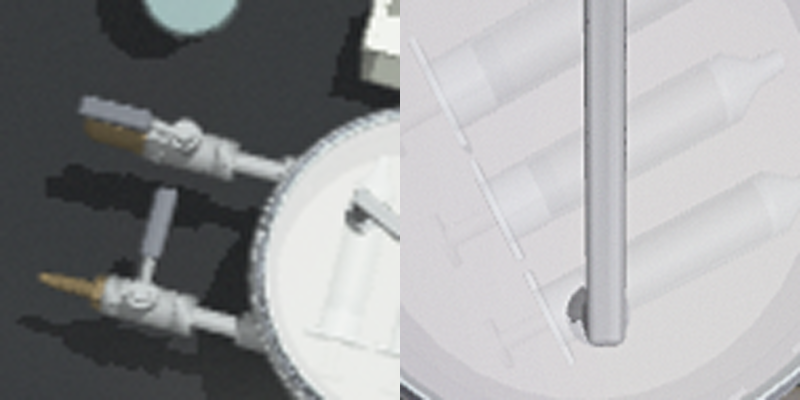

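The top crop (left) shows the vent lever in line with its silencer at (115,112), fully open, and the pump lever still shut at (158,223). The wrist crop shows the clear lid's bar straight along tool x. The bar lies about +9 to +12 mm in tool y and about +109 mm in tool x.

Call:
{"api": "play_rows", "payload": {"deltas": [40,4,0,0,0,0,1,80,9,0,0,0,0,1,109,9,20,0,0,0,1,109,9,45,0,0,0,1,109,9,45,0,0,0,1,109,9,45,0,0,0,1]}}

```text
clock: 7.62
eef_pos: [552.0, -115.1, 216.0]
tool_rot: [3.141, -0.0, 0.866]
force: [0.8, 0.6, 0.7]
width: 85.2
gripper_force: 0.0
```

```bash
python3 - <<'E'
from h import *
s=read_state();print(s['clock'],s['eef_pos'],s['tool_rot'],s['force'])
c=camera_info("wrist");i=get_image("wrist")
p=s['eef_pos'];x=np.array([np.cos(s['tool_rot'][2]),np.sin(s['tool_rot'][2]),0]);y=np.array([x[1],-x[0],0])
q=p.copy();q[2]=191;print("tcp",proj("wrist",[p],c),[proj("wrist",[q+x*d+y*e],c).round(1)[0].tolist() for d,e in((0,0),(30,0),(50,0),(30,10),(50,10))])
cv2.imwrite("pics/w7.png",i[:,:,::-1])
E
```

```text
7.625 [ 552.01737756 -115.13213116  215.98938722] [ 3.14077022e+00 -2.77540507e-04  8.66237113e-01] [0.75688586 0.55638008 0.67972229]
tcp [[256.40285823 250.44573023]] [[256.7, 230.4], [256.6, 184.2], [256.5, 150.5], [273.5, 184.2], [274.1, 150.5]]
```

View pics/w7.png

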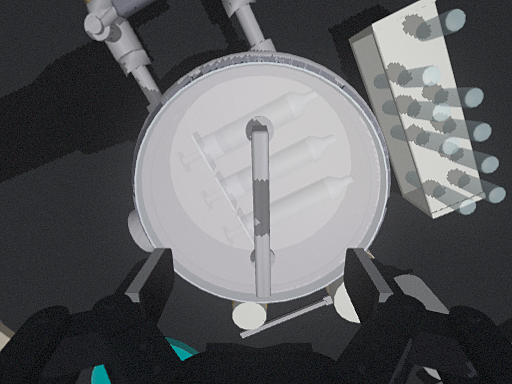

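The wrist view shows the bar between the fingers, at columns 252–270 (centre 261, expected 257) and rows 130–296. The correction is about +2 mm in y and +4 mm in x, then I descend 48 mm and close.

Call:
{"api": "play_rows", "payload": {"deltas": [4,2,0,0,0,0,1,4,2,20,0,0,0,1,4,2,40,0,0,0,1,4,2,48,0,0,0,1,4,2,48,0,0,0,1,4,2,48,0,0,0,0.6,4,2,48,0,0,0,0.3,4,2,48,0,0,0,0.2]}}

```text
clock: 8.68
eef_pos: [556.1, -113.0, 167.8]
tool_rot: [3.141, -0.0, 0.867]
force: [-0.3, -0.1, 0.1]
width: 32.0
gripper_force: 0.0
```

Call:
{"api": "play_rows", "payload": {"deltas": [0,0,0,0,0,0,0,0,0,0,0,0,0,0,0,0,0,0,0,0,0,0,0,0,0,0,0,0]}}

```text
clock: 9.18
eef_pos: [556.0, -113.1, 167.6]
tool_rot: [3.141, -0.0, 0.867]
force: [0.4, -0.7, 3.7]
width: 8.6
gripper_force: 58.8
```

Call:
{"api": "play_rows", "payload": {"deltas": [0,0,-1,0,0,0,0,0,0,-2,0,0,0,0,0,0,-3,0,0,0,0,0,0,-3,0,0,0,0]}}

```text
clock: 9.68
eef_pos: [554.8, -112.8, 169.1]
tool_rot: [-3.139, 0.001, 0.867]
force: [2.9, -1.4, -17.6]
width: 8.6
gripper_force: 58.1
```

Call:
{"api": "play_rows", "payload": {"deltas": [0,0,-1,0,0,0,0,0,0,-2,0,0,0,0,0,0,-3,0,0,0,0,0,0,-3,0,0,0,0]}}

```text
clock: 10.18
eef_pos: [557.0, -113.1, 175.1]
tool_rot: [3.139, -0.002, 0.866]
force: [0.7, 0.5, -3.3]
width: 8.7
gripper_force: 59.8
```

Call:
{"api": "play_rows", "payload": {"deltas": [0,0,-1,0,0,0,0,0,0,-2,0,0,0,0,0,0,-3,0,0,0,0,0,0,-4,0,0,0,0,0,0,-4,0,0,0,0]}}

```text
clock: 10.8
eef_pos: [555.8, -113.0, 177.4]
tool_rot: [3.142, -0.0, 0.867]
force: [-0.6, 0.3, -4.4]
width: 8.5
gripper_force: 59.8
```

Broken free. The lid has risen about 10 mm and only its weight is on the hand, so I continue to about 25 mm.

Call:
{"api": "play_rows", "payload": {"deltas": [0,0,-3,0,0,0,0,0,0,-6,0,0,0,0,0,0,-9,0,0,0,0,0,0,-12,0,0,0,0,0,0,-15,0,0,0,0,0,0,-15,0,0,0,0,0,0,-15,0,0,0,0,0,0,-15,0,0,0,0,0,0,-15,0,0,0,0,0,0,-15,0,0,0,0]}}

```text
clock: 12.05
eef_pos: [555.8, -113.0, 192.3]
tool_rot: [-3.142, 0.0, 0.867]
force: [0.2, 0.1, -3.7]
width: 8.9
gripper_force: 59.9
```

```bash
python3 - <<'E'
from h import *
s=read_state();print(s['clock'],s['eef_pos'],s['tool_rot'],s['force'])
i=get_image("wrist");t=get_image("side")
t=cv2.resize(t[110:240,130:303],(512,384),interpolation=cv2.INTER_CUBIC)
cv2.imwrite("pics/w8.png",cv2.resize(np.hstack([i,t]),(800,300),interpolation=cv2.INTER_AREA)[:,:,::-1])
E
```

```text
12.05 [ 555.7778461  -112.99785907  192.27612587] [-3.14154421e+00  2.43053654e-06  8.66736660e-01] [ 0.22305779  0.07614555 -3.68403847]
```

View pics/w8.png

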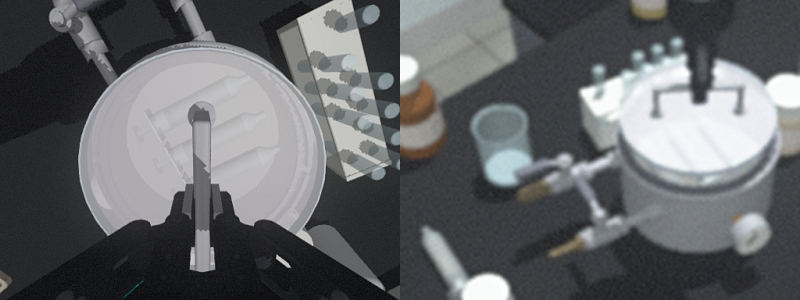

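The side view shows the lid level, with an even gap to the rim (at about (700,185)). The fingers hold the bar at (700,95), the vent lever is open, the pump lever is shut and the bystanders are undisturbed.

```bash
python3 -c "from cell import *;print(finish_job())"
```

```text
the job is handed in; nothing more can be done
None
```

The job is handed in: the vent valve is fully open, the pump valve is still shut, and the lid broke free cleanly and is held level about 25 mm above its seat over the pot; the last camera views showed nothing around it disturbed.

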